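# Hold the squaring jig true with the engineer's square

### The arm

A 7-joint arm with a two-finger parallel gripper is mounted at the origin on a cart in front of the work surface, level with it; the furniture and walls round the work are solid. World frame = base frame: x ahead of the robot, y to its left, z up, the work surface at z = 0. Lengths are in m, angles in rad, forces in N, time in s.
With the tool pointing down it reaches from about 0.4 to 0.925 m from the base axis. Payload 4.1 kg.
Tool frame: the origin (TCP) lies at the very end of the fingers, on their centre line; the grasp point (between the pads) lies 19 mm behind it; x points along the fingers, y is the direction in which the jaws open and shut, and the axes are right-handed (so a half turn about x gives the same grasp; the last joint's range is limited). The gripper opens to 85 mm and grips with 20 to 120 N. Pads are 22 mm wide; open, the fingers measure 114 mm over their backs; the gripper's body (76 mm by 85 mm) begins 54 mm behind the grasp point. The pads swing forward as they close: fully open they stand 13 mm farther back than shut.
Start: joints at [-1.375, 0.398, 0.045, 1.537, -0.019, 1.207, -0.051], TCP at [0.189, 0.622, 0.231] pointing down, gripper open.
Joint ranges: [-2.82, 2.82], [-0.49, 2.23], [-1.37, 1.46], [0, 2.46], [-1.36, 4.5], [0.23, 2], [-2.94, 2.94]. Speed limits (rad/s): [2.57, 2.57, 3.14, 3.14, 3.14, 3.14, 3.14].

### API

Orientations are given as a 3x3 rotation matrix whose columns are the frame's x, y, z axes.
In Python, from plant import sensors, optics, order gives the robot as it stands.
- The arm moves only by the tool servo_tool, never from a script. Its argument "moves" is a list of rows, each an object with "xyz": the shift along the tool's x, y, z in cm, a list of three; "angular": the turn, a rotation vector about the tool's x, y, z in rad, a list of three. In form: [{"xyz": [tx, ty, tz], "angular": [rx, ry, rz]}, ...]. A call has 1 to 10 rows; each row shifts and turns the commanded pose from where the row before left it, along the tool's axes as they then stand; what a row does not reach is not made up. A row lasts 1/10 s, in which the tool goes at most 50 mm and 8.59 degrees, less where a joint would pass 70% of its speed; a pose out of reach is approached as far as the arm can. A call with a gripper value outside its range is refused whole. "grip" is the finger opening in cm, from 0 to 8.54, set as the call begins (left out, the last holds). The fingers move at their own pace and stop on an object; the grip force is fixed at half the most. Time passes only in rows, so rows that do not move let the fingers close. It gives the time, the measured TCP pose, the force and the opening at its end, in the units of the state.
- sensors.get_state(): the state, without advancing time (a new reading comes with each control period).
- optics.capture(name): name is "scene" or "top"; returns the picture (400x640x3 uint8, blue, green, red); there is no depth.
- optics.camera_params(name): a dict with "fx", "fy", "cx", "cy" (pixels), "extrinsics" (4x4, takes a point from world to camera coordinates). Camera axes: x right, y up, looking along -z (the intrinsics and any distortion apply to the point x, -y, -z); pixel columns grow to the right and rows downward; lengths in m; the calibration is good to about 2 mm. A picture is of the moment at which its call begins. camera_params takes no time and is no camera call.
- order.hand_in(): hands the job in, once; it reports no verdict.
The state is a dict: "time": time; "joint_positions": joint angles; "joint_vel": joint speeds; "effort": joint torques, N m; "ee_pos": TCP position; "tcp_rot": TCP orientation; "force": force on the tool from outside, world axes, zero at the start; "wrist_torque": the same for the moment, N m; "gripper_width": opening from 0.0 (shut) to 1.0 (fully open).
Only numpy, scipy, OpenCV 4.12 (cv2) and the standard library are available. Lean on these libraries where they do the work, as an engineer would, in place of code of your own. Each camera call takes 0.05 s, during which the arm holds its last target.

### The job

The sprung blue side fence of the squaring jig must be held at a right angle while its lock screw is tightened. Pick up the steel engineer's square by its orange grip, lay it flat on the jig plate with its outer corner in the corner between the two fences, and press it in until the blue fence is fully back on its stop and both outer faces of the square lie flush against their fences. Finish still gripping the square and pressing it against both fences; leave the other things on the bench alone.

Things in the scene. Friction and masses are not known exactly. Their poses are not given: they have to be found in the camera images.
- square: Steel L-shaped square, 0.2 to 0.45 kg. Origin on its underside below the grip's centre, z up. Legs 16 mm wide and tall: the long one along y (outer face x = +45 mm, y from 45 to -65), the short one along x (outer face y = +45 mm, x from 45 to -55); a brace 12 mm tall joins them. The grip is an upright orange bar, 16 mm thick in x (grasp so), 46 mm long in y, top 51 mm above the underside.
- square_heel (a point): the outer corner (heel) of the square, on its underside: (45, 45, 0) mm in the square's frame
- square_grip (a point): centre of the orange grip where to grasp it, 34 mm above the square's underside
- jig: Fixed squaring jig: aluminium plate 190 x 190 x 8 mm, origin at the centre of its underside, z up. Inner face of the grey rear fence at x = +75 mm; inner face of the blue side fence, when fully back, at y = +75 mm. Fences rise 23 mm above the plate (knob on the blue one's free end: 34 mm). All faces are ground and waxed: steel slides easily. Seated, the square's x and y axes lie along the jig's.
- jig_corner (a point): the corner where the inner faces of the fences meet, on the top of the plate: (75, 75, 8) mm in the jig's frame; the square's heel belongs here
- rear_fence_mid (a point): middle of the inner face of the fixed grey rear fence
- side_fence_end (a point): free end of the inner face of the blue side fence, half way up; the fence turns about an upright pin at (66, 82) mm in the jig's frame, 151 mm from this end
- side_fence (a joint): angle of the blue side fence, rad: 0 = fully back on its stop, square to the rear fence; 0.3 = swung in over the plate, where a light spring holds it at the start (free end about 45 mm in). About 2 N from the square's short leg pushes it back; the stop bears any further force.
- beaker: bystander, to be left alone: clear glass beaker, 53 mm across, 69 mm tall; origin at the centre of its underside
- tape: bystander, to be left alone: roll of tan tape lying flat, 104 mm across, 25 mm tall; origin at the centre of its underside
- blower: bystander, to be left alone: black rubber bulb blower, 46 mm across, 95 mm tall; origin at the centre of its underside
- canister: bystander, to be left alone: beige canister with a black lid, 38 mm across, 57 mm tall; origin at the centre of its underside

How it is judged:
By the outcome, as a careful person would: the job done as asked, in the order asked, and still so for the second after the job is handed in, while the arm keeps its last pose, push and grip.
It also fails if it takes over 48 s, if anything falls off the work surface, if the arm or the gripper's body presses on something with over 40 N, if the wrist force passes 120 N, or if a joint passes its speed limit or range.

## Working session

There is one attempt and no reset: what is moved stays moved. The work goes in short steps, Python scripts to look and compute and a tool call to move; the robot and the scene stay as the last step left them, time stands still between calls to the robot, and variables do not carry over. Pictures are saved under pics/ and viewed, and the job is handed in when it is done.

Besides the shell and the picture viewer there is one more tool, called after "Emit:" by a JSON object that holds its "api" and its "payload", one argument or row to a line. servo_tool: Moves the arm, as the interface text tells. Its arguments: {"type":"object","properties":{"moves":{"type":"array"},"grip":{"type":"number"}},"required":["moves"]}

```bash
mkdir -p pics; ls
python3 - <<'E'
from plant import sensors, optics
import cv2
s=sensors.get_state()
for k,v in s.items(): print(k,v)
for n in("scene","top"):
    print(n,optics.camera_params(n)); cv2.imwrite(f"pics/{n}0.png",optics.capture(n))
E
```

```text
pics
time 0.0
joint_positions [-1.37497921  0.39917258  0.04504961  1.53790015 -0.0187252   1.20691884
 -0.05070826]
joint_vel [-5.83531132e-04  1.53869028e-03  1.14552828e-03 -1.38538953e-03
 -9.25478537e-05 -1.13782265e-03  1.40104662e-04]
effort [ 1.24536882e-04 -4.75109518e+01  1.36490744e+00 -2.54229730e+01
  1.16049754e-02  8.98544647e-03 -5.91884259e-06]
ee_pos [0.18865986 0.6213381  0.23026738]
tcp_rot [[-4.60193566e-04  2.90487890e-01  9.56878558e-01]
 [-1.92262033e-03  9.56876633e-01 -2.90488230e-01]
 [-9.99998046e-01 -1.97339498e-03  1.18149451e-04]]
force [ 0.61114442 -0.41070544  0.04171389]
wrist_torque [-0.02384476  0.03916061 -0.02154755]
gripper_width 1.0002061118393408
scene {'fx': 361.44249248138243, 'fy': 361.44249248138243, 'cx': 320.64773886203045, 'cy': 198.08221168324908, 'extrinsics': array([[ 0.87533238, -0.48338327,  0.01156893, -0.42726549],
       [ 0.36224664,  0.67144509,  0.64648191, -0.34981303],
       [-0.32026644, -0.56169575,  0.76284159, -0.65520983],
       [ 0.        ,  0.        ,  0.        ,  1.        ]])}
top {'fx': 375.6710613820034, 'fy': 375.6710613820034, 'cx': 313.6903700031035, 'cy': 194.84691677919642, 'extrinsics': array([[-0.06461473, -0.99790907,  0.00155709,  0.1729758 ],
       [ 0.97273017, -0.06263593,  0.22332208, -0.58786128],
       [-0.2227576 ,  0.01594452,  0.97474347, -1.06041875],
       [ 0.        ,  0.        ,  0.        ,  1.        ]])}
```

View pics/scene0.png

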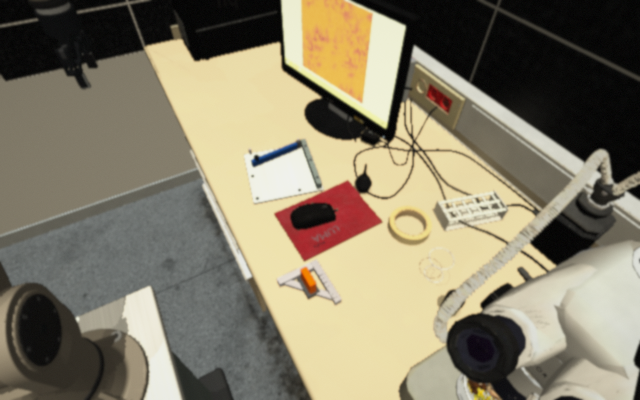

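View pics/top0.png

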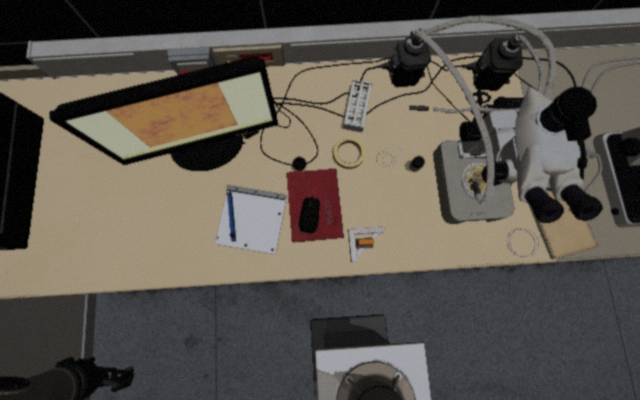

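Run:
```python
import cv2
a=cv2.imread("pics/top0.png")[165:275,200:400]; cv2.imwrite("pics/c1.png",cv2.resize(a,None,fx=4,fy=4,interpolation=cv2.INTER_CUBIC))
a=cv2.imread("pics/scene0.png")[130:310,230:430]; cv2.imwrite("pics/c2.png",cv2.resize(a,None,fx=3.3,fy=3.3,interpolation=cv2.INTER_CUBIC))
```

```text
(no output)
```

View pics/c1.png

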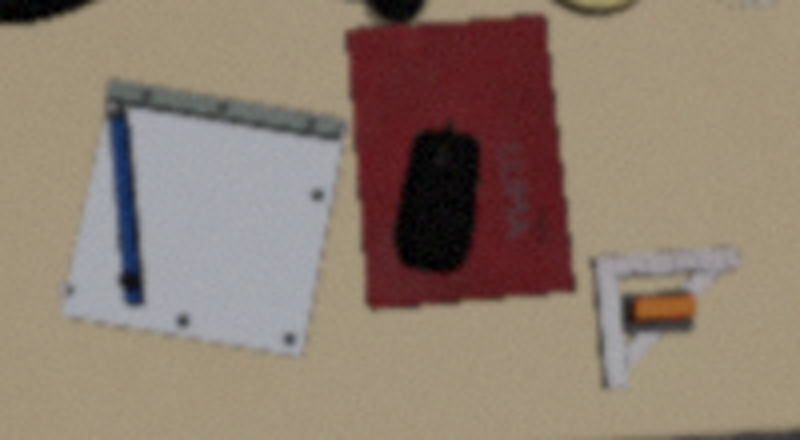

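View pics/c2.png

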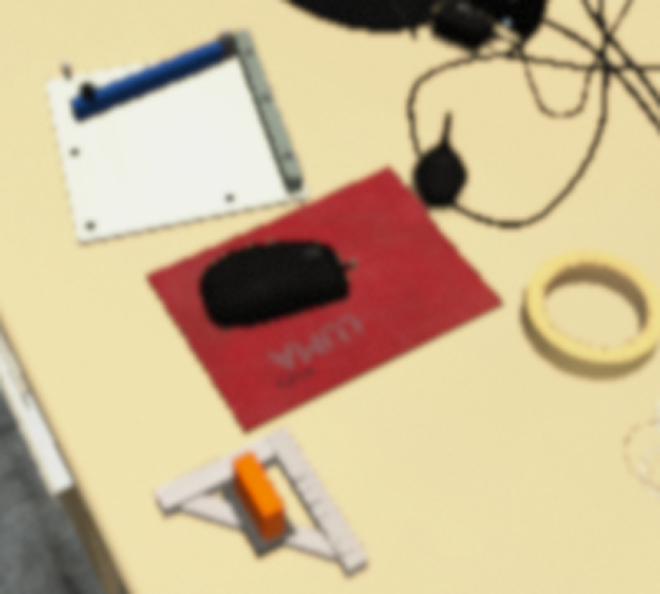

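```bash
cat > h.py <<'E'
import numpy as np, cv2
from scipy.optimize import least_squares
from plant import sensors, optics
P={n:optics.camera_params(n) for n in("scene","top")}
def proj(n,p):
    c=P[n];p=np.atleast_2d(p);q=p@c["extrinsics"][:3,:3].T+c["extrinsics"][:3,3]
    return np.c_[c["cx"]+c["fx"]*q[:,0]/-q[:,2],c["cy"]+c["fy"]*-q[:,1]/-q[:,2]]
def pose(p,pts,z0=0):
    c,s=np.cos(p[2]),np.sin(p[2]);pts=np.atleast_2d(np.array(pts,float))/1000
    return np.c_[p[0]+c*pts[:,0]-s*pts[:,1],p[1]+s*pts[:,0]+c*pts[:,1],z0+pts[:,2]]
def fit(obs,x0,z0=0):
    f=lambda p:np.concatenate([(proj(n,pose(p,[m],z0))[0]-uv) for n,m,uv in obs])
    r=least_squares(f,x0,loss="soft_l1");return r.x,f(r.x).reshape(-1,2)
T=lambda u,v:(200+(u-1.5)/4,165+(v-1.5)/4)
S=lambda u,v:(230+(u-1.15)/3.3,130+(v-1.15)/3.3)
E
cat > m1.py <<'E'
from h import *
np.set_printoptions(precision=4,suppress=True)
J=[("top",(-95,95,8),T(62,316)),("top",(-95,-95,8),T(302,355)),("top",(95,-95,8),T(346,137)),("scene",(-95,95,8),S(46,82)),("scene",(-95,-95,8),S(80,239)),("scene",(95,-95,8),S(304,196)),("top",(95,95,31),T(108,82))]
Q=[("top",(45,45,16),T(594,257)),("top",(45,-65,16),T(738,247)),("top",(-55,45,16),T(605,388)),("scene",(45,45,16),S(285,429)),("scene",(45,-65,16),S(368,562)),("scene",(-55,45,16),S(155,491)),
("top",(8,23,51),T(634,298)),("top",(8,-23,51),T(692,293)),("top",(-8,-23,51),T(694,315)),("top",(-8,23,51),T(635,320))]
jp,r=fit(J,[.6,.3,0]);print(jp,"\n",r)
qp,r=fit(Q,[.6,0,0]);print(qp,"\n",r)
for n in P:
    a=cv2.imread(f"pics/{n}0.png"); k=4; o=(200,165) if n=="top" else (230,130)
    b=cv2.resize(a[o[1]:o[1]+(110 if n=="top" else 150),o[0]:o[0]+200],None,fx=k,fy=k,interpolation=cv2.INTER_CUBIC)
    def dr(pp,pts,col):
        u=((proj(n,pose(pp,pts))-o)*k+1.5).round().astype(int); cv2.polylines(b,[u.reshape(-1,1,2)],True,col,1)
    dr(jp,[(95,95,8),(-95,95,8),(-95,-95,8),(95,-95,8)],(0,255,0)); dr(jp,[(75,95,31),(75,-95,31)],(0,0,255)); dr(jp,[(75,75,8),(-85,75,8)],(255,0,255))
    dr(qp,[(45,45,16),(-55,45,16),(-55,29,16),(29,29,16),(29,-65,16),(45,-65,16)],(0,0,255)); dr(qp,[(8,23,51),(-8,23,51),(-8,-23,51),(8,-23,51)],(255,0,0))
    cv2.imwrite(f"pics/fit_{n}.png",b)
E
python3 m1.py
```

```text
[ 0.5465  0.3327 -0.2361] 
 [[-0.652   0.4012]
 [ 0.1892  1.3404]
 [ 0.8054 -4.0475]
 [-0.6773 -0.4392]
 [-1.3083  0.6063]
 [ 1.5354 -0.3545]
 [-0.0956 -2.1017]]
[ 0.4504 -0.0111 -0.0024] 
 [[ 0.4604 -0.0485]
 [ 0.0764  0.2471]
 [ 0.4607  0.1457]
 [ 0.355  -1.1054]
 [ 0.0716 -1.2514]
 [-0.5873 -0.9239]
 [-0.0125  0.0517]
 [ 0.9507  0.3377]
 [ 0.98    0.2463]
 [ 0.2174 -0.0331]]
```

View pics/fit_top.png

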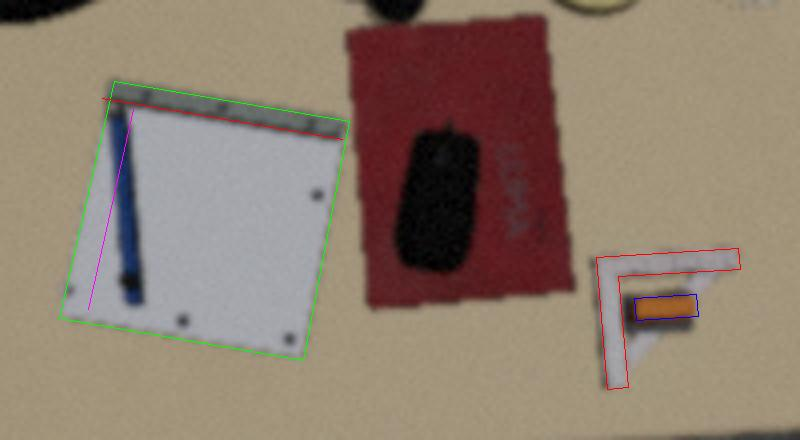

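View pics/fit_scene.png

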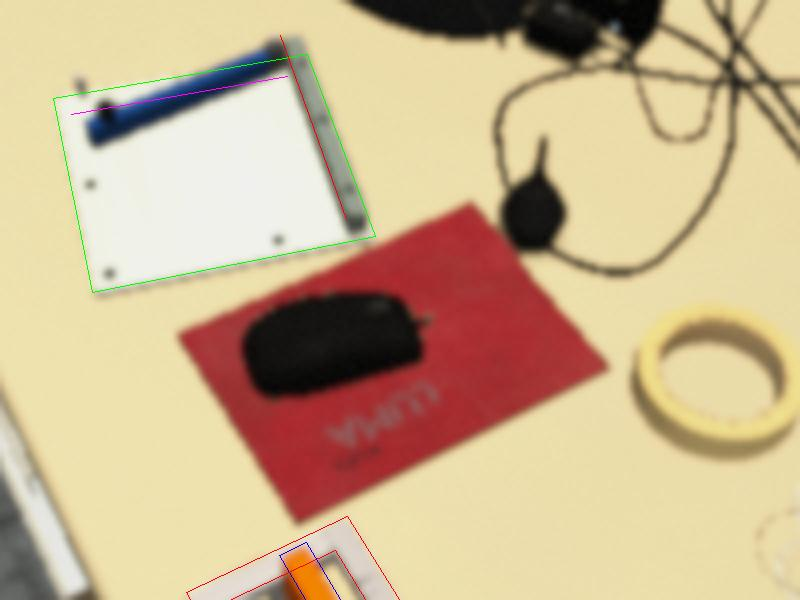

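```bash
sed -i 's/^J=.*/J=[("top",(-95,95,8),T(62,317)),("top",(-95,-95,8),T(302,356)),("top",(75,-95,31),T(341,139)),("top",(75,95,31),T(106,101)),("scene",(-95,95,8),S(46,82)),("scene",(-95,-95,8),S(80,239)),("scene",(95,-95,8),S(304,196))]/' m1.py; python3 m1.py
cat >> h.py <<'E'
from scipy.spatial.transform import Rotation as Ro
def plan(target,yaw,N,s=None):
    """constant tool-frame rows taking TCP to target with tool x down, tool y at yaw"""
    s=s or sensors.get_state(); R0=np.array(s["tcp_rot"]);p0=np.array(s["ee_pos"])
    R1=np.array([[0,np.cos(yaw),np.sin(yaw)],[0,np.sin(yaw),-np.cos(yaw)],[-1,0,0]])
    w=Ro.from_matrix(R0.T@R1).as_rotvec()/N
    M=np.zeros((3,3));R=R0.copy()
    for i in range(N): M+=R;R=R@Ro.from_rotvec(w).as_matrix()
    t=np.linalg.solve(M,np.array(target)-p0)*100
    print("rows",N,"xyz cm",t.round(3),"ang",w.round(4)); return t,w
E
python3 - <<'E'
from h import *
plan([.452,-.011,.13],-.002,17)
# monitor base ray at z=0
c=P["top"];E=c["extrinsics"];C=-E[:3,:3].T@E[:3,3]
for u,v in[(205,165),(125,163),(275,122)]:
    d=E[:3,:3].T@np.array([(u-c["cx"])/c["fx"],-(v-c["cy"])/c["fy"],-1]); 
    for z in(0,.15,.3): print(u,v,z,(C+d*(z-C[2])/d[2]).round(3))
E
```

```text
[ 0.5471  0.332  -0.2359] 
 [[-0.412  -0.0773]
 [ 0.4249  0.8454]
 [ 0.5621 -0.2254]
 [-0.7997 -0.9312]
 [-0.3742 -0.3587]
 [-0.9487  0.7044]
 [ 1.8925 -0.2739]]
[ 0.4504 -0.0111 -0.0024] 
 [[ 0.4604 -0.0485]
 [ 0.0764  0.2471]
 [ 0.4607  0.1457]
 [ 0.355  -1.1054]
 [ 0.0716 -1.2514]
 [-0.5873 -0.9239]
 [-0.0125  0.0517]
 [ 0.9507  0.3377]
 [ 0.98    0.2463]
 [ 0.2174 -0.0331]]
rows 17 xyz cm [ 0.593 -1.193  4.148] ang [0.0752 0.0001 0.0001]
205 165 0 [0.735 0.478 0.   ]
205 165 0.15 [0.685 0.436 0.15 ]
205 165 0.3 [0.635 0.395 0.3  ]
125 163 0 [0.758 0.737 0.   ]
125 163 0.15 [0.705 0.662 0.15 ]
125 163 0.3 [0.652 0.587 0.3  ]
275 122 0 [0.869 0.246 0.   ]
275 122 0.15 [0.802 0.234 0.15 ]
275 122 0.3 [0.735 0.222 0.3  ]
```

Emit:
{"api": "servo_tool", "payload": {
  "moves": [
    {"xyz": [0, -1.2, 4.1], "angular": [0.075, 0, 0]},
    {"xyz": [0, -1.2, 4.1], "angular": [0.075, 0, 0]},
    {"xyz": [0, -1.2, 4.1], "angular": [0.075, 0, 0]},
    {"xyz": [0, -1.2, 4.1], "angular": [0.075, 0, 0]},
    {"xyz": [0, -1.2, 4.1], "angular": [0.075, 0, 0]},
    {"xyz": [0, -1.2, 4.1], "angular": [0.075, 0, 0]},
    {"xyz": [0, -1.2, 4.1], "angular": [0.075, 0, 0]},
    {"xyz": [0, -1.2, 4.1], "angular": [0.075, 0, 0]},
    {"xyz": [0, -1.2, 4.1], "angular": [0.075, 0, 0]},
    {"xyz": [0, -1.2, 4.1], "angular": [0.075, 0, 0]}
  ],
  "grip": 3.0
}}

```text
time: 1.1
ee_pos: [0.4432, 0.2889, 0.231]
tcp_rot: [[-0.0, 0.866, 0.499], [-0.0, 0.499, -0.866], [-1.0, -0.0, 0.0]]
force: [1.5, -0.3, 0.5]
gripper_width: 0.352
```

Run:
```python
from h import *
s=sensors.get_state();print(s["time"],s["ee_pos"],s["force"],s["joint_positions"])
plan([.452,-.011,.13],-.002,8)
```

```text
1.1 [0.44322725 0.2888515  0.23099502] [ 1.5461932  -0.27181853  0.50043994] [-0.96618377  0.19068974  0.35367398  1.83229081 -0.07242033  1.13137396
 -0.06480883]
rows 8 xyz cm [ 1.263 -0.989  3.661] ang [0.0656 0.     0.    ]
```

Emit:
{"api": "servo_tool", "payload": {
  "moves": [
    {"xyz": [1.2, -1, 3.66], "angular": [0.0656, 0, 0]},
    {"xyz": [1.2, -1, 3.66], "angular": [0.0656, 0, 0]},
    {"xyz": [1.2, -1, 3.66], "angular": [0.0656, 0, 0]},
    {"xyz": [1.2, -1, 3.66], "angular": [0.0656, 0, 0]},
    {"xyz": [1.2, -1, 3.66], "angular": [0.0656, 0, 0]},
    {"xyz": [1.2, -1, 3.66], "angular": [0.0656, 0, 0]},
    {"xyz": [1.2, -1, 3.66], "angular": [0.0656, 0, 0]},
    {"xyz": [1.2, -1, 3.66], "angular": [0.0656, 0, 0]},
    {"xyz": [0, 0, 0], "angular": [0, 0, 0]},
    {"xyz": [0, 0, 0], "angular": [0, 0, 0]}
  ]
}}

```text
time: 2.1
ee_pos: [0.451, -0.0099, 0.1349]
tcp_rot: [[-0.001, 1.0, -0.001], [0.0, -0.001, -1.0], [-1.0, -0.001, -0.0]]
force: [0.6, 1.0, -0.3]
gripper_width: 0.352
```

Run:
```python
from h import *
s=sensors.get_state();print(s["time"],s["ee_pos"],s["force"],s["joint_positions"])
for n in P:
    a=optics.capture(n); cv2.imwrite(f"pics/{n}1.png",a)
    o=(330,215) if n=="top" else (230,200)
    b=cv2.resize(a[o[1]:o[1]+80,o[0]:o[0]+80] if n=="top" else a[o[1]:o[1]+130,o[0]:o[0]+130],None,fx=7 if n=="top" else 4.5,fy=7 if n=="top" else 4.5,interpolation=cv2.INTER_CUBIC)
    cv2.imwrite(f"pics/{n}1c.png",b)
```

```text
2.1 [ 0.45104133 -0.00989472  0.13492806] [ 0.61775977  1.02675442 -0.31108271] [-0.62032322  0.17690563  0.60772711  2.11334168 -0.13018585  0.88764018
  0.0619361 ]
```

View pics/top1c.png

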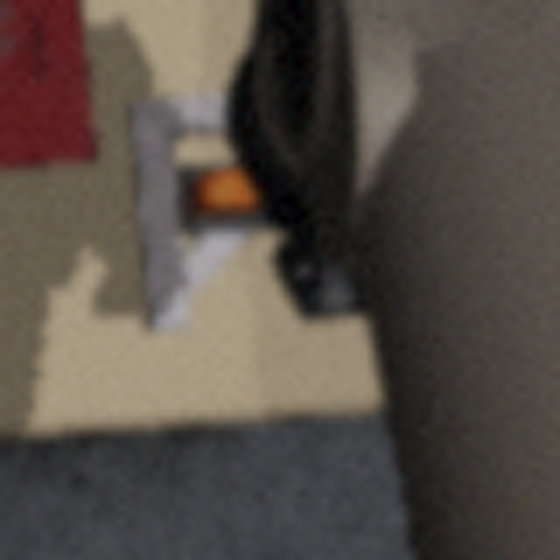

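View pics/scene1c.png

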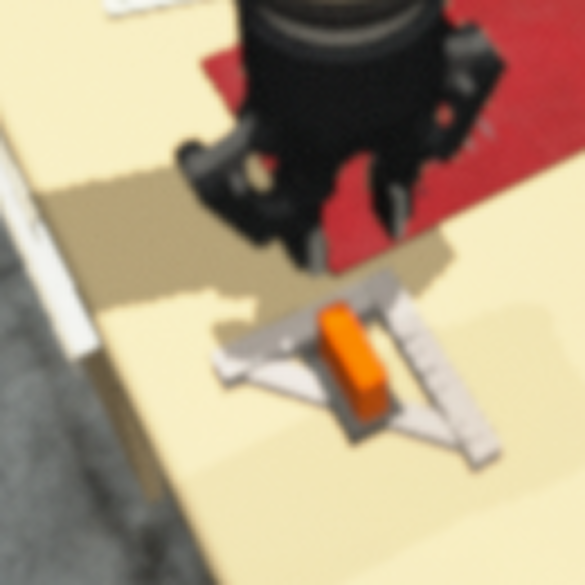

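Emit:
{"api": "servo_tool", "payload": {
  "moves": [
    {"xyz": [2, 0, 0], "angular": [0, 0, 0]},
    {"xyz": [2, 0, 0], "angular": [0, 0, 0]},
    {"xyz": [2, 0, 0.1], "angular": [0, 0, 0]},
    {"xyz": [1, 0, 0], "angular": [0, 0, 0]},
    {"xyz": [0.5, 0, 0], "angular": [0, 0, 0]},
    {"xyz": [0, 0, 0], "angular": [0, 0, 0]}
  ]
}}

```text
time: 2.8
ee_pos: [0.4517, -0.0097, 0.0602]
tcp_rot: [[-0.0, 1.0, 0.002], [0.0, 0.002, -1.0], [-1.0, -0.0, -0.0]]
force: [0.2, 0.0, 1.0]
gripper_width: 0.35
```

Run:
```python
from h import *
a=optics.capture("scene"); s=sensors.get_state();print(s["ee_pos"],s["force"])
print((proj("scene",s["ee_pos"])-(230,200))*6, (proj("scene",[.4504,-.0111,.051])-(230,200))*6)
cv2.imwrite("pics/s2.png",cv2.resize(a[220:320,250:370],None,fx=6,fy=6,interpolation=cv2.INTER_CUBIC))
```

```text
[ 0.45212065 -0.009859    0.06063721] [ 0.22394325  1.47358022 -0.01112721]
[[468.40391788 433.26688503]] [[466.08864547 451.76758805]]
```

View pics/s2.png

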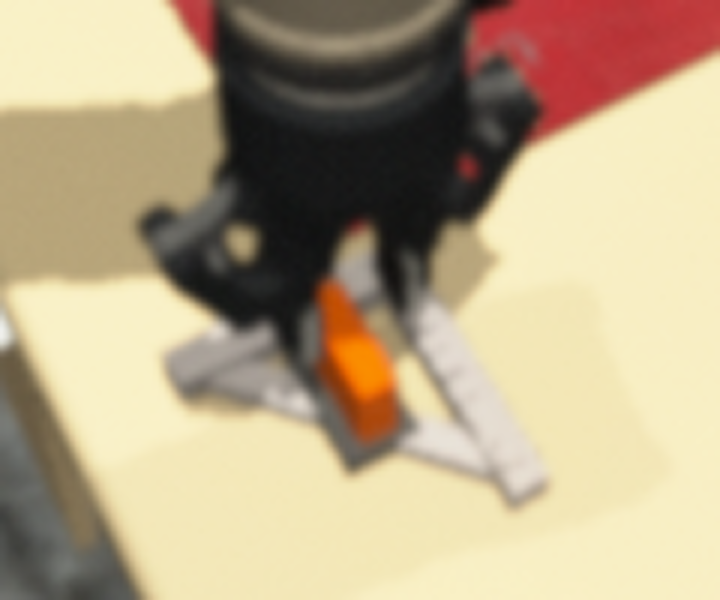

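Emit:
{"api": "servo_tool", "payload": {
  "moves": [
    {"xyz": [0.7, -0.1, 0.1], "angular": [0, 0, 0]},
    {"xyz": [0.7, 0, 0], "angular": [0, 0, 0]},
    {"xyz": [0.7, 0, 0], "angular": [0, 0, 0]},
    {"xyz": [0.7, 0, 0], "angular": [0, 0, 0]},
    {"xyz": [0.7, 0, 0], "angular": [0, 0, 0]},
    {"xyz": [0.6, 0, 0], "angular": [0, 0, 0]},
    {"xyz": [0, 0, 0], "angular": [0, 0, 0]}
  ]
}}

```text
time: 3.55
ee_pos: [0.4499, -0.0113, 0.0184]
tcp_rot: [[-0.002, 1.0, 0.001], [-0.0, 0.001, -1.0], [-1.0, -0.002, 0.0]]
force: [0.7, 0.4, 0.2]
gripper_width: 0.348
```

Emit:
{"api": "servo_tool", "payload": {
  "moves": [
    {"xyz": [0, 0, 0], "angular": [0, 0, 0]},
    {"xyz": [0, 0, 0], "angular": [0, 0, 0]},
    {"xyz": [0, 0, 0], "angular": [0, 0, 0]},
    {"xyz": [0, 0, 0], "angular": [0, 0, 0]},
    {"xyz": [0, 0, 0], "angular": [0, 0, 0]},
    {"xyz": [0, 0, 0], "angular": [0, 0, 0]},
    {"xyz": [0, 0, 0], "angular": [0, 0, 0]},
    {"xyz": [0, 0, 0], "angular": [0, 0, 0]}
  ],
  "grip": 0
}}

```text
time: 4.35
ee_pos: [0.4505, -0.0112, 0.0193]
tcp_rot: [[-0.0, 1.0, 0.001], [0.0, 0.001, -1.0], [-1.0, -0.0, -0.0]]
force: [-1.2, -0.2, -1.0]
gripper_width: 0.178
```

Emit:
{"api": "servo_tool", "payload": {
  "moves": [
    {"xyz": [-1, 0, 0], "angular": [0, 0, 0]},
    {"xyz": [-2, 0, 0], "angular": [0, 0, 0]},
    {"xyz": [-2.5, 0, 0], "angular": [0, 0, 0]},
    {"xyz": [-2.5, 0, 0], "angular": [0, 0, 0]},
    {"xyz": [-2, 0, 0], "angular": [0, 0, 0]},
    {"xyz": [0, 0, 0], "angular": [0, 0, 0]},
    {"xyz": [0, 0, 0], "angular": [0, 0, 0]}
  ]
}}

```text
time: 5.05
ee_pos: [0.4505, -0.0111, 0.1193]
tcp_rot: [[0.0, 1.0, 0.001], [0.001, 0.001, -1.0], [-1.0, 0.0, -0.001]]
force: [-0.1, -1.1, -2.4]
gripper_width: 0.179
```

Run:
```python
from h import *
s=sensors.get_state();print(s["ee_pos"],s["force"],s["gripper_width"])
jp=[.5471,.332,-.2359]
t=pose(jp,[(18,-10,0)])[0]; t[2]=.11; print(t)
plan(t,-.236,15)
```

```text
[ 0.45045982 -0.011051    0.11930751] [-0.09429579 -1.12850013 -2.400706  ] 0.1787746402367141
[0.5622643  0.31807003 0.11      ]
rows 15 xyz cm [ 0.063  0.503 -2.268] ang [ 0.0158 -0.0001 -0.    ]
```

Emit:
{"api": "servo_tool", "payload": {
  "moves": [
    {"xyz": [0.0, 0.5, -1.5], "angular": [0.016, 0, 0]},
    {"xyz": [0.0, 0.5, -2.5], "angular": [0.016, 0, 0]},
    {"xyz": [0.0, 0.5, -2.5], "angular": [0.016, 0, 0]},
    {"xyz": [0, 0.5, -2.5], "angular": [0.016, 0, 0]},
    {"xyz": [0, 0.5, -2.5], "angular": [0.016, 0, 0]},
    {"xyz": [0, 0.5, -2.5], "angular": [0.016, 0, 0]},
    {"xyz": [0, 0.5, -2.5], "angular": [0.016, 0, 0]},
    {"xyz": [0, 0.5, -2.5], "angular": [0.016, 0, 0]},
    {"xyz": [0, 0.5, -2.5], "angular": [0.016, 0, 0]},
    {"xyz": [0, 0.5, -2.5], "angular": [0.016, 0, 0]}
  ]
}}

```text
time: 6.05
ee_pos: [0.517, 0.2248, 0.1172]
tcp_rot: [[-0.003, 0.987, -0.159], [-0.002, -0.159, -0.987], [-1.0, -0.003, 0.002]]
force: [-0.3, -0.2, -2.3]
gripper_width: 0.181
```

Emit:
{"api": "servo_tool", "payload": {
  "moves": [
    {"xyz": [0, 0.5, -2.5], "angular": [0.016, 0, 0]},
    {"xyz": [0, 0.5, -2.5], "angular": [0.016, 0, 0]},
    {"xyz": [0, 0.5, -2.5], "angular": [0.016, 0, 0]},
    {"xyz": [0, 0.5, -2], "angular": [0.016, 0, 0]},
    {"xyz": [0, 0.5, -0.5], "angular": [0.012, 0, 0]},
    {"xyz": [0, 0, 0], "angular": [0, 0, 0]},
    {"xyz": [0, 0, 0], "angular": [0, 0, 0]}
  ]
}}

```text
time: 6.75
ee_pos: [0.5604, 0.3156, 0.1183]
tcp_rot: [[-0.002, 0.972, -0.234], [-0.002, -0.234, -0.972], [-1.0, -0.001, 0.003]]
force: [0.3, -0.7, -2.6]
gripper_width: 0.176
```

```bash
cat > look.py <<'E'
from h import *
import sys
np.set_printoptions(precision=4,suppress=True)
s=sensors.get_state();print(s["time"],s["ee_pos"],s["force"],s["wrist_torque"],s["gripper_width"])
R=s["tcp_rot"];yaw=np.arctan2(R[1,1],R[0,1]);print("yaw",yaw,"x axis",R[:,0])
jp=np.array([.5471,.332,-.2359]);c,si=np.cos(jp[2]),np.sin(jp[2]);d=s["ee_pos"][:2]-jp[:2]
print("in jig mm",1000*np.array([c*d[0]+si*d[1],-si*d[0]+c*d[1]]),"force jig",c*s["force"][0]+si*s["force"][1],-si*s["force"][0]+c*s["force"][1])
t=sys.argv[1]
a=optics.capture("scene");cv2.imwrite(f"pics/s{t}.png",cv2.resize(a[110:230,210:350],None,fx=5,fy=5,interpolation=cv2.INTER_CUBIC))
a=optics.capture("top");cv2.imwrite(f"pics/t{t}.png",cv2.resize(a[165:275,190:330],None,fx=5,fy=5,interpolation=cv2.INTER_CUBIC))
E
python3 look.py 3
```

```text
6.75 [0.5604 0.3156 0.1183] [ 0.2716 -0.7428 -2.5729] [-0.0453  0.0197 -0.0309] 0.17607875649249005
yaw -0.23647528738436405 x axis [-0.0019 -0.0023 -1.    ]
in jig mm [ 16.7741 -12.8203] force jig 0.43772171626930234 -0.6587804932914016
```

View pics/s3.png

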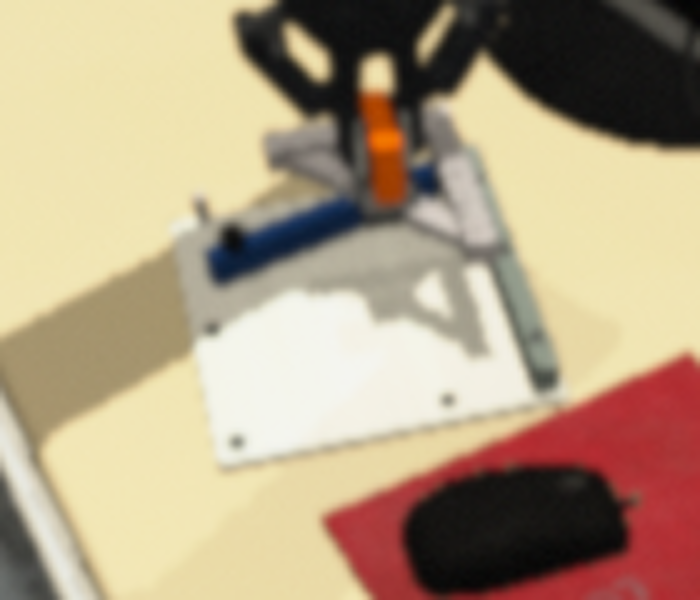

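View pics/t3.png

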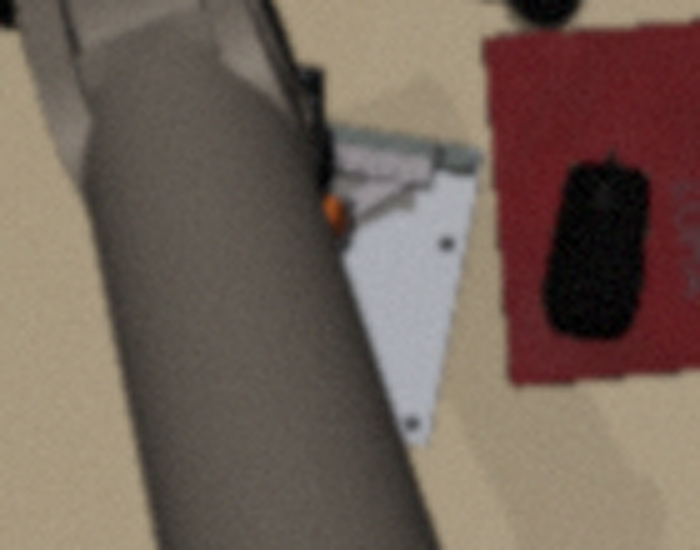

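Emit:
{"api": "servo_tool", "payload": {
  "moves": [
    {"xyz": [2, 0, 0], "angular": [0, 0, 0]},
    {"xyz": [2, 0, 0], "angular": [0, 0, 0]},
    {"xyz": [1.5, 0, 0], "angular": [0, 0, 0]},
    {"xyz": [1, 0, 0], "angular": [0, 0, 0]},
    {"xyz": [1, 0, 0], "angular": [0, 0, 0]},
    {"xyz": [0.5, 0, 0], "angular": [0, 0, 0]},
    {"xyz": [0.3, 0, 0], "angular": [0, 0, 0]},
    {"xyz": [0, 0, 0], "angular": [0, 0, 0]},
    {"xyz": [0, 0, 0], "angular": [0, 0, 0]}
  ]
}}

```text
time: 7.75
ee_pos: [0.5613, 0.3182, 0.0369]
tcp_rot: [[0.001, 0.973, -0.232], [0.001, -0.232, -0.973], [-1.0, 0.001, -0.001]]
force: [-0.1, 0.2, -3.0]
gripper_width: 0.176
```

```bash
python3 look.py 4
```

```text
7.75 [0.5613 0.3182 0.0369] [-0.1073  0.1563 -2.954 ] [0.0144 0.0301 0.0074] 0.17579212815404763
yaw -0.23464391225337153 x axis [ 0.0009  0.0007 -1.    ]
in jig mm [ 17.0807 -10.1333] force jig -0.14084290480522796 0.12685986091671592
```

View pics/s4.png

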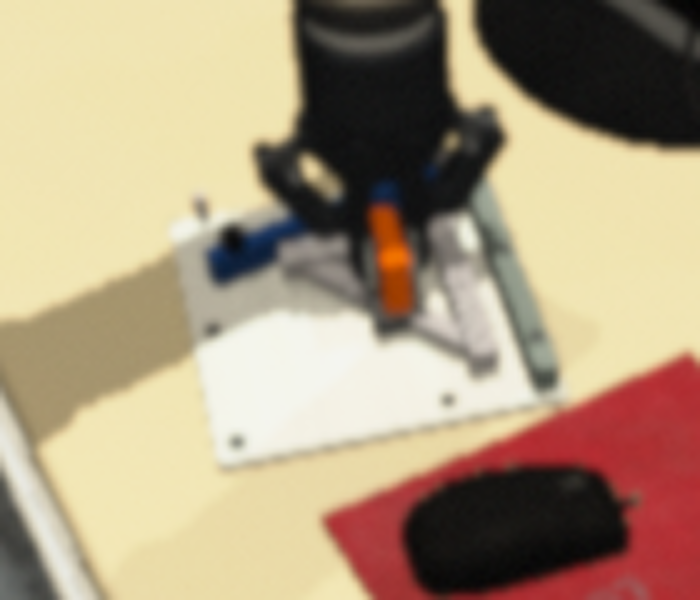

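Emit:
{"api": "servo_tool", "payload": {
  "moves": [
    {"xyz": [0.3, 0, 0], "angular": [0, 0, 0]},
    {"xyz": [0.3, 0, 0], "angular": [0, 0, 0]},
    {"xyz": [0.2, 0, 0], "angular": [0, 0, 0]},
    {"xyz": [0.2, 0, 0], "angular": [0, 0, 0]},
    {"xyz": [0.1, 0, 0], "angular": [0, 0, 0]},
    {"xyz": [0, 0, 0], "angular": [0, 0, 0]},
    {"xyz": [0, 0, 0], "angular": [0, 0, 0]}
  ]
}}

```text
time: 8.55
ee_pos: [0.5621, 0.3184, 0.0273]
tcp_rot: [[0.002, 0.973, -0.233], [0.002, -0.233, -0.973], [-1.0, 0.001, -0.002]]
force: [-0.9, -0.7, 7.6]
gripper_width: 0.181
```

Emit:
{"api": "servo_tool", "payload": {
  "moves": [
    {"xyz": [0, 0.3, 0], "angular": [0, 0, 0]},
    {"xyz": [0, 0.3, 0], "angular": [0, 0, 0]},
    {"xyz": [0, 0.3, 0], "angular": [0, 0, 0]},
    {"xyz": [0, 0.1, 0], "angular": [0, 0, 0]},
    {"xyz": [0, 0, 0], "angular": [0, 0, 0]}
  ]
}}

```text
time: 9.05
ee_pos: [0.5721, 0.3165, 0.0274]
tcp_rot: [[0.003, 0.973, -0.233], [0.002, -0.233, -0.973], [-1.0, 0.002, -0.003]]
force: [-0.6, 0.9, 6.6]
gripper_width: 0.179
```

Emit:
{"api": "servo_tool", "payload": {
  "moves": [
    {"xyz": [0, 0.1, 0], "angular": [0, 0, 0]},
    {"xyz": [0, 0.1, 0], "angular": [0, 0, 0]},
    {"xyz": [0, 0, 0], "angular": [0, 0, 0]},
    {"xyz": [0, 0, 0], "angular": [0, 0, 0]}
  ]
}}

```text
time: 9.45
ee_pos: [0.5739, 0.3162, 0.0274]
tcp_rot: [[0.002, 0.973, -0.232], [0.002, -0.232, -0.973], [-1.0, 0.002, -0.003]]
force: [-1.3, 1.0, 7.5]
gripper_width: 0.181
```

```bash
python3 look.py 5
```

```text
9.45 [0.5739 0.3162 0.0274] [-1.3067  1.0134  7.4845] [-0.1012  0.376  -0.0171] 0.18119840042146426
yaw -0.23460753409932156 x axis [ 0.0024  0.0024 -1.    ]
in jig mm [29.7684 -9.105 ] force jig -1.507398975726748 0.6799263453512812
```

View pics/s5.png

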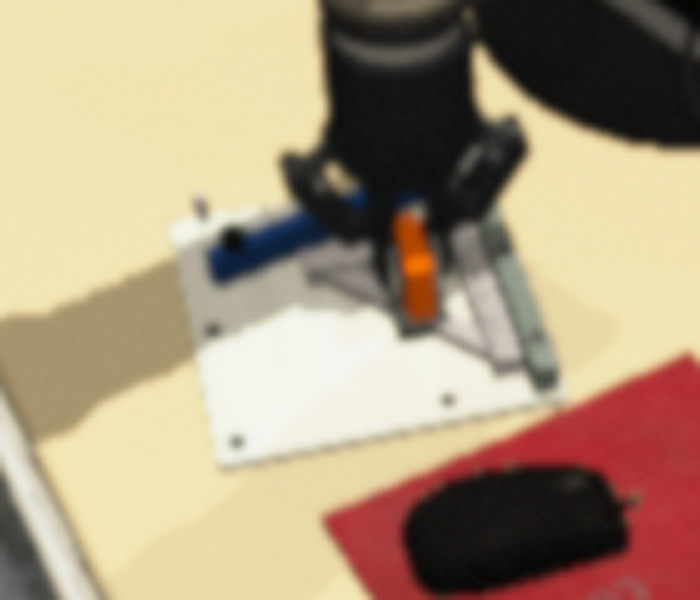

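Emit:
{"api": "servo_tool", "payload": {
  "moves": [
    {"xyz": [0, 0.1, 0], "angular": [0, 0, 0]},
    {"xyz": [0, 0.1, 0], "angular": [0, 0, 0]},
    {"xyz": [0, 0, 0], "angular": [0, 0, 0]},
    {"xyz": [0, 0, 0], "angular": [0, 0, 0]}
  ]
}}

```text
time: 9.95
ee_pos: [0.5753, 0.3159, 0.0274]
tcp_rot: [[0.001, 0.973, -0.233], [0.003, -0.233, -0.973], [-1.0, 0.001, -0.003]]
force: [-2.1, 0.2, 7.5]
gripper_width: 0.179
```

Emit:
{"api": "servo_tool", "payload": {
  "moves": [
    {"xyz": [0, 0.1, 0], "angular": [0, 0, 0]},
    {"xyz": [0, 0, 0], "angular": [0, 0, 0]},
    {"xyz": [0, 0, 0], "angular": [0, 0, 0]}
  ]
}}

```text
time: 10.25
ee_pos: [0.5754, 0.3159, 0.0274]
tcp_rot: [[-0.001, 0.973, -0.233], [0.003, -0.233, -0.973], [-1.0, -0.001, -0.002]]
force: [-4.7, 1.9, 9.5]
gripper_width: 0.177
```

Emit:
{"api": "servo_tool", "payload": {
  "moves": [
    {"xyz": [0, 0, -0.4], "angular": [0, 0, 0]},
    {"xyz": [0, 0, -0.4], "angular": [0, 0, 0]},
    {"xyz": [0, 0, -0.4], "angular": [0, 0, 0]},
    {"xyz": [0, 0, -0.4], "angular": [0, 0, 0]},
    {"xyz": [0, 0, -0.4], "angular": [0, 0, 0]},
    {"xyz": [0, 0, 0], "angular": [0, 0, 0]}
  ]
}}

```text
time: 10.85
ee_pos: [0.5798, 0.3345, 0.0274]
tcp_rot: [[-0.001, 0.973, -0.233], [0.001, -0.233, -0.973], [-1.0, -0.002, -0.001]]
force: [-5.8, -1.2, 9.2]
gripper_width: 0.175
```

```bash
python3 look.py 6
```

```text
10.85 [0.5798 0.3345 0.0274] [-5.8224 -1.1605  9.1872] [-0.2908  1.0498 -0.1199] 0.17518228635434915
yaw -0.23474648019085717 x axis [-0.0014  0.0012 -1.    ]
in jig mm [31.1842 10.0735] force jig -5.38993289839248 -2.4891250845997743
```

View pics/s6.png

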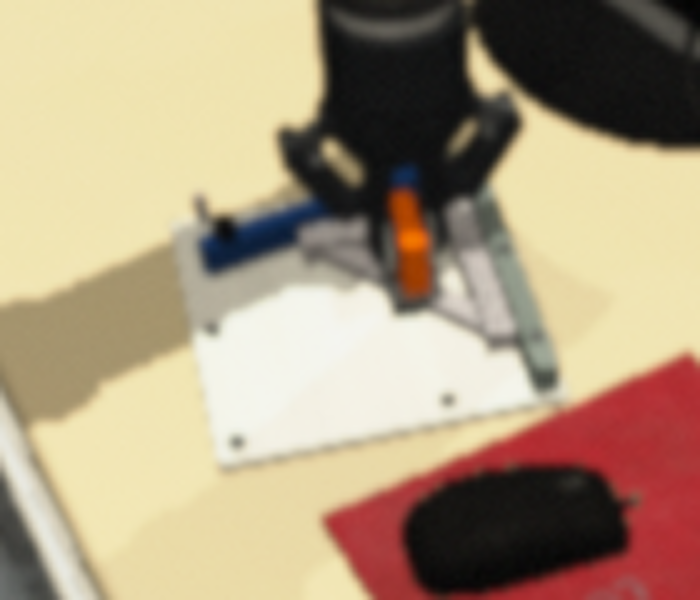

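Fence is moving back; continue.

Emit:
{"api": "servo_tool", "payload": {
  "moves": [
    {"xyz": [0, 0, -0.4], "angular": [0, 0, 0]},
    {"xyz": [0, 0, -0.4], "angular": [0, 0, 0]},
    {"xyz": [0, 0, -0.4], "angular": [0, 0, 0]},
    {"xyz": [0, 0, -0.2], "angular": [0, 0, 0]},
    {"xyz": [0, 0, -0.2], "angular": [0, 0, 0]},
    {"xyz": [0, 0, 0], "angular": [0, 0, 0]}
  ]
}}

```text
time: 11.55
ee_pos: [0.5833, 0.3492, 0.0274]
tcp_rot: [[-0.002, 0.972, -0.233], [0.0, -0.233, -0.972], [-1.0, -0.002, 0.0]]
force: [-7.1, -3.4, 11.0]
gripper_width: 0.18
```

Emit:
{"api": "servo_tool", "payload": {
  "moves": [
    {"xyz": [0, 0, -0.1], "angular": [0, 0, 0]},
    {"xyz": [0, 0, -0.1], "angular": [0, 0, 0]},
    {"xyz": [0, 0, 0], "angular": [0, 0, 0]},
    {"xyz": [0, 0, 0], "angular": [0, 0, 0]}
  ]
}}

```text
time: 11.95
ee_pos: [0.5836, 0.3508, 0.0273]
tcp_rot: [[-0.002, 0.972, -0.233], [-0.0, -0.233, -0.972], [-1.0, -0.002, 0.001]]
force: [-6.4, -2.8, 10.1]
gripper_width: 0.18
```

```bash
python3 look.py 7
```

```text
11.95 [0.5836 0.3508 0.0273] [-6.3501 -2.8399 10.1111] [-0.6191  1.1375 -0.0784] 0.1798406836582471
yaw -0.23531375517891878 x axis [-0.0024 -0.0001 -1.    ]
in jig mm [31.1381 26.7869] force jig -5.510483282360676 -4.245420195843314
```

View pics/s7.png

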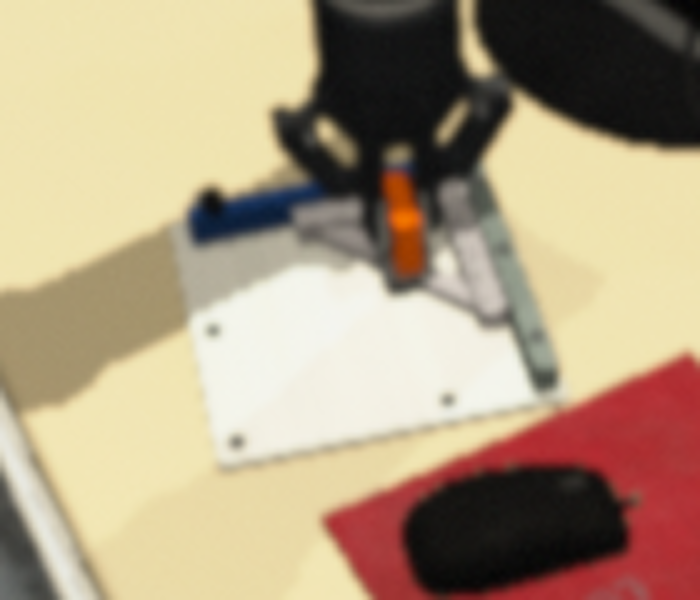

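Emit:
{"api": "servo_tool", "payload": {
  "moves": [
    {"xyz": [0, 0, -0.1], "angular": [0, 0, 0]},
    {"xyz": [0, 0, -0.1], "angular": [0, 0, 0]},
    {"xyz": [0, 0, 0], "angular": [0, 0, 0]},
    {"xyz": [0, 0, 0], "angular": [0, 0, 0]}
  ]
}}

```text
time: 12.45
ee_pos: [0.5841, 0.3527, 0.0274]
tcp_rot: [[-0.002, 0.972, -0.233], [-0.0, -0.233, -0.972], [-1.0, -0.002, 0.001]]
force: [-6.9, -4.3, 10.9]
gripper_width: 0.182
```

Emit:
{"api": "servo_tool", "payload": {
  "moves": [
    {"xyz": [0, 0, -0.1], "angular": [0, 0, 0]},
    {"xyz": [0, 0, -0.1], "angular": [0, 0, 0]},
    {"xyz": [0, 0, 0], "angular": [0, 0, 0]},
    {"xyz": [0, 0, 0], "angular": [0, 0, 0]}
  ]
}}

```text
time: 12.85
ee_pos: [0.5846, 0.3546, 0.0274]
tcp_rot: [[-0.002, 0.972, -0.233], [-0.0, -0.233, -0.972], [-1.0, -0.002, 0.001]]
force: [-6.3, -3.0, 10.9]
gripper_width: 0.178
```

Emit:
{"api": "servo_tool", "payload": {
  "moves": [
    {"xyz": [0, 0, -0.1], "angular": [0, 0, 0]},
    {"xyz": [0, 0, 0], "angular": [0, 0, 0]},
    {"xyz": [0, 0, 0], "angular": [0, 0, 0]}
  ]
}}

```text
time: 13.15
ee_pos: [0.5847, 0.3553, 0.0274]
tcp_rot: [[-0.003, 0.972, -0.233], [-0.001, -0.233, -0.972], [-1.0, -0.002, 0.001]]
force: [-6.7, -4.1, 12.8]
gripper_width: 0.178
```

Emit:
{"api": "servo_tool", "payload": {
  "moves": [
    {"xyz": [0, 0, -0.1], "angular": [0, 0, 0]},
    {"xyz": [0, 0, 0], "angular": [0, 0, 0]},
    {"xyz": [0, 0, 0], "angular": [0, 0, 0]}
  ]
}}

```text
time: 13.45
ee_pos: [0.5847, 0.3553, 0.0274]
tcp_rot: [[-0.004, 0.972, -0.234], [-0.002, -0.234, -0.972], [-1.0, -0.003, 0.003]]
force: [-8.5, -5.4, 11.5]
gripper_width: 0.177
```

Emit:
{"api": "servo_tool", "payload": {
  "moves": [
    {"xyz": [0, 0, -0.1], "angular": [0, 0, 0]},
    {"xyz": [0, 0, 0], "angular": [0, 0, 0]},
    {"xyz": [0, 0, 0], "angular": [0, 0, 0]}
  ]
}}

```text
time: 13.75
ee_pos: [0.5847, 0.3552, 0.0274]
tcp_rot: [[-0.004, 0.972, -0.234], [-0.003, -0.234, -0.972], [-1.0, -0.004, 0.004]]
force: [-9.4, -6.5, 13.9]
gripper_width: 0.174
```

```bash
python3 look.py 8
```

```text
13.75 [0.5847 0.3552 0.0274] [-9.3516 -6.5432 13.8832] [-1.2126  1.5217  0.014 ] 0.1741158805891728
yaw -0.23602540764742494 x axis [-0.0045 -0.0032 -1.    ]
in jig mm [31.1511 31.3917] force jig -7.563367147397721 -8.5475890764439
```

View pics/s8.png

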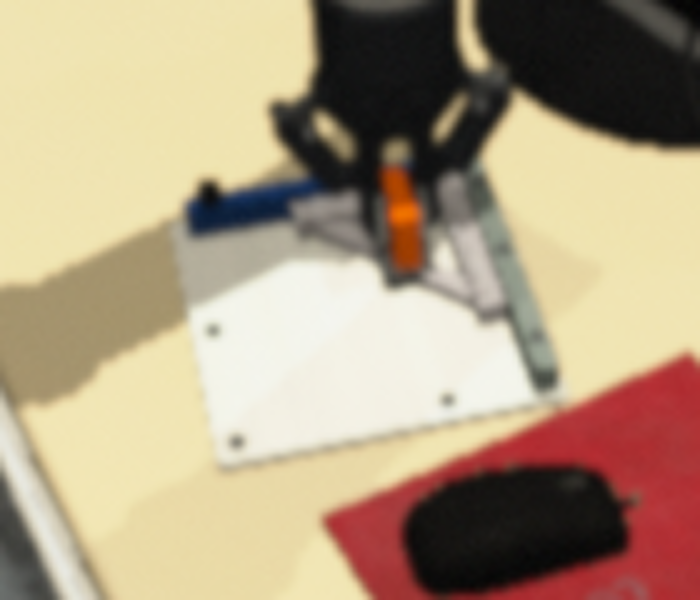

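Emit:
{"api": "servo_tool", "payload": {
  "moves": [
    {"xyz": [0, 0, -0.05], "angular": [0, 0.004, 0.004]},
    {"xyz": [0, 0.05, 0], "angular": [0, 0, 0]},
    {"xyz": [0, 0, 0], "angular": [0, 0, 0]},
    {"xyz": [0, 0, 0], "angular": [0, 0, 0]}
  ]
}}

```text
time: 14.25
ee_pos: [0.5848, 0.3553, 0.0273]
tcp_rot: [[-0.001, 0.972, -0.234], [-0.001, -0.234, -0.972], [-1.0, -0.001, 0.001]]
force: [-10.1, -7.0, 15.3]
gripper_width: 0.176
```

```bash
python3 look.py 9
```

```text
14.25 [0.5848 0.3553 0.0273] [-10.0967  -7.016   15.3295] [-1.3931  1.8982 -0.0821] 0.17583850384881436
yaw -0.23623876519587308 x axis [-0.0011 -0.0009 -1.    ]
in jig mm [31.1872 31.4246] force jig -8.177275350697181 -9.1814165927552
```

Emit:
{"api": "servo_tool", "payload": {
  "moves": [
    {"xyz": [0, 0, 0], "angular": [0.015, 0, 0]},
    {"xyz": [0, 0, 0], "angular": [0, 0, 0]},
    {"xyz": [0, 0, 0], "angular": [0, 0, 0]}
  ]
}}

```text
time: 14.65
ee_pos: [0.5846, 0.3555, 0.0274]
tcp_rot: [[-0.001, 0.969, -0.246], [-0.001, -0.246, -0.969], [-1.0, -0.001, 0.001]]
force: [-9.8, -7.8, 14.3]
gripper_width: 0.178
```

```bash
python3 look.py 10
```

```text
14.65 [0.5846 0.3555 0.0274] [-9.8257 -7.796  14.2521] [-1.3617  1.9451  0.4638] 0.1779240227690559
yaw -0.2488001448201769 x axis [-0.0011 -0.0012 -1.    ]
in jig mm [30.9948 31.6247] force jig -7.731475916106017 -9.876563152545456
```

Emit:
{"api": "servo_tool", "payload": {
  "moves": [
    {"xyz": [0, 0, 0], "angular": [-0.015, 0, 0]},
    {"xyz": [0, 0, 0], "angular": [-0.015, 0, 0]},
    {"xyz": [0, 0, 0], "angular": [0, 0, 0]},
    {"xyz": [0, 0, 0], "angular": [0, 0, 0]}
  ]
}}

```text
time: 15.15
ee_pos: [0.5847, 0.3553, 0.0274]
tcp_rot: [[-0.001, 0.975, -0.223], [-0.0, -0.223, -0.975], [-1.0, -0.001, 0.0]]
force: [-9.4, -6.5, 15.0]
gripper_width: 0.178
```

```bash
python3 look.py 11
```

```text
15.15 [0.5847 0.3553 0.0274] [-9.3647 -6.5367 15.0468] [-1.4217  1.8833 -0.7982] 0.1779747127024992
yaw -0.22461323772321198 x axis [-0.0015 -0.     -1.    ]
in jig mm [31.1532 31.4352] force jig -7.577632195523896 -8.54440759384001
```

Emit:
{"api": "servo_tool", "payload": {
  "moves": [
    {"xyz": [0, 0, 0], "angular": [0.014, 0, 0]},
    {"xyz": [0, 0.05, -0.05], "angular": [0, 0, 0]},
    {"xyz": [0, 0.05, -0.05], "angular": [0, 0.003, 0.002]},
    {"xyz": [0, 0, 0], "angular": [0, 0, 0]},
    {"xyz": [0, 0, 0], "angular": [0, 0, 0]},
    {"xyz": [0, 0, 0], "angular": [0, 0, 0]}
  ]
}}

```text
time: 15.85
ee_pos: [0.5848, 0.3553, 0.0274]
tcp_rot: [[-0.001, 0.972, -0.233], [0.0, -0.233, -0.972], [-1.0, -0.001, 0.0]]
force: [-12.8, -8.7, 18.0]
gripper_width: 0.178
```

```bash
python3 look.py 12
python3 - <<'E'
from h import *
a=optics.capture("scene");f=8;o=(240,135)
b=cv2.resize(a[o[1]:o[1]+65,o[0]:o[0]+85],None,fx=f,fy=f,interpolation=cv2.INTER_CUBIC)
cv2.imwrite("pics/z12.png",b)
E
```

```text
15.85 [0.5848 0.3553 0.0274] [-12.7588  -8.712   18.0407] [-1.7754  2.4176 -0.0722] 0.17791304469521643
yaw -0.23542396781806355 x axis [-0.0013  0.0003 -1.    ]
in jig mm [31.1749 31.4569] force jig -10.369311419757583 -11.452719086339684
```

View pics/z12.png

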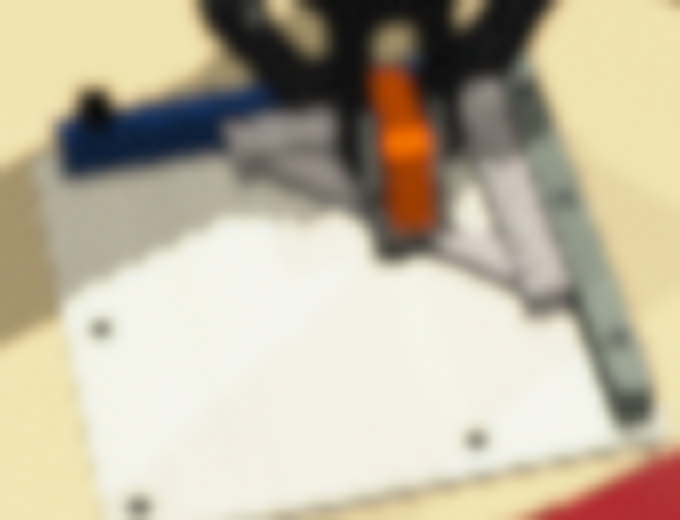

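View pics/t12.png

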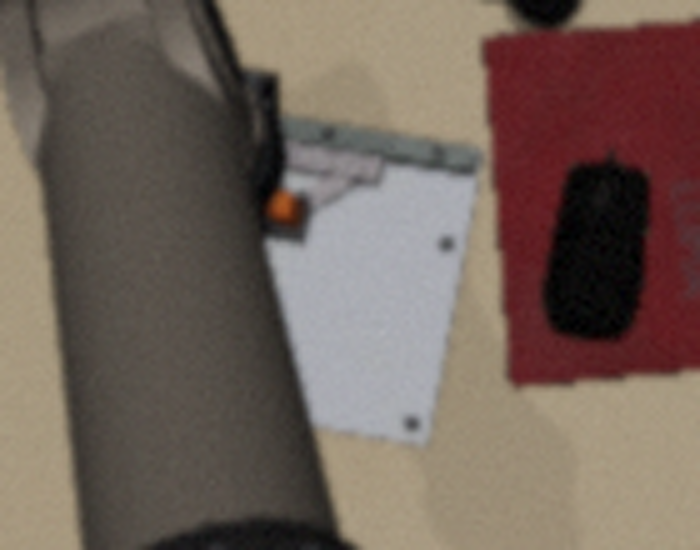

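Run:
```python
from plant import sensors, order
s=sensors.get_state();print(s["time"],s["force"],s["gripper_width"]); print(order.hand_in())
```

```text
16.0 [-13.49744289  -8.88094415  18.24620424] 0.1787951173517634
the job is handed in; nothing more can be done
None
```

The square is seated in the jig corner and I handed the job in at 16.0 s. It is still gripped and pressing about 10 N on the grey rear fence, 11 N on the blue side fence, and 20 N down onto the plate.

I gripped the square by its orange grip and laid it flat on the plate, clear of the swung-in fence. I pushed it onto the rear fence first, then slid it along until the blue fence stopped moving.

**Checks that agreed:**
- **Blue fence:** position stopped changing while the force rose. It looks fully back in the camera image.
- **Flushness:** yaw nudges of about ±0.012 rad met resisting torque in both directions at once. In the scene image both faces of the square look flush against their fences.
- **Tilt:** the tool was vertical to about 1 mrad at the end.

**Limits and disagreements:**
- **Seat position:** the square stopped 1.2 mm (x) and 1.4 mm (y) past the position I calculated from the cameras. That is within the 2 mm calibration error, so I trusted the contact forces instead.
- **Resolution:** the images show about 3 mm per pixel, so they could not confirm sub-millimetre contact.
- **Top camera:** its view of the blue fence was blocked by the arm, so the fence's final position was seen only in the scene image.
- **Yaw nudge:** the torque was not quite symmetric (about +0.46 and -0.80 N m).

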